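Snap a lunch bowl's lid home and clip its spoon

TASK

The lid of the lunch bowl has only been laid on. Press its three thumb tabs down until every one has snapped fully home, firmly but without leaning hard on the plastic, and slide the spoon that lies on the lid lengthwise under the sprung clip so that the clip holds its handle. Leave the bowl standing where it is and do not disturb the mug, tub and dish around it.

Things in the scene. Friction and masses are not known exactly. Their poses are not given: they have to be found in the camera images.
- bowl: The lunch bowl: round grey plastic tub, 167 mm across, 78 mm high, about 1.3 kg with its meal, loose on a rubber foot. Origin at the centre of its underside, z up. Three sprung catches (round tongues 120 degrees apart, the first on its +x axis) stand out under its rim, one below each tab of the lid. The lid starts 10 mm too high all round.
- lid: Loose lid of the bowl: white disc 173 mm across, 4 mm thick, flat top at z = 4 mm; origin on its axis at the disc's underside, 91 mm above the worktop at first, 81.6 mm when home. +x runs from the spoon's bowl to the clip and tab0. Each tab snaps at 9 to 14 N pressed straight down, then meets a hard stop; one that is home stays so while others are pressed. The lid tilts 4 degrees meanwhile.
- tab0 (a point): Where to press: middle of the ribbed top of a thumb tab (32 mm wide, standing 22 mm out of the disc), 95 mm from the lid's axis on its +x side, behind the clip. Height above the bowl's underside: 95 mm when only laid on, 85.6 mm when snapped home. The plastic may crack if pressed with over 50 N.
- tab1 (a point): The same point of the second thumb tab, 120 degrees counter-clockwise (from above) from tab0.
- tab2 (a point): The same point of the third thumb tab, 240 degrees counter-clockwise from tab0.
- clip (a joint): Hinge of the sprung clip on the lid, rad: 0 at rest (nip 1 mm above the lid), about 0.09 with the 4 mm handle under it. A steel plate 24 mm wide, hinged 58 mm from the lid's centre on +x, sloping down towards -x to its nip, then an upturned lip that lets the handle ride in. Pushing the handle in takes 2 to 5 N. Its posts reach 17 mm above the lid's origin.
- clip_nip (a point): Middle of the clip's lowest line (the nip), 24 mm from the lid's axis on the +x side; the lip's free edge is 12 mm nearer the centre.
- spoon: Steel spoon, 120 mm long, 35 g, lying on the lid along its x axis. Origin midway, on its underside; +x to the handle's end. Its bowl, 36 mm wide, 8 mm high, is at the -x end and overhangs the lid's edge at first; the flat handle (11 x 4 mm) lies between two guide ribs (5 mm high, 15 mm apart, lid x from -6 to 12 mm), its end 10 to 21 mm short of the nip.
- spoon_end (a point): Tip of the spoon's handle, 2 mm above its underside. A stop wall on the lid ends its travel 59 mm from the lid's centre; held by the clip means at least 36 mm.
- spoon_toe (a point): Foremost point of the spoon's bowl (the end opposite the handle), 4 mm above its underside; the place to push.
- mug: Bystander: white mug, 78 mm across, 82 mm high, beside the bowl. Origin under its centre.
- tub: Bystander: small closed plastic tub, 112 mm across, 66 mm high, beside the bowl. Origin under its centre.
- ramekin: Bystander: small white ceramic dish, 72 mm across, 42 mm high, beside the bowl. Origin under its centre.
There are look-alikes about, which are no part of the job. What is shaped like the lid but brown or purple is not meant. There is more than one size of the spoon; the one meant has the size given above.

How it is judged:
By the outcome, as a careful person would: the job done as asked, in the order asked, and still so for the second after the job is handed in, with the robot touching nothing.
It also fails if it takes over 72 s, if anything falls off the work surface, if the arm or the gripper's body presses on something with over 40 N, if the wrist force passes 120 N, or if a joint passes its speed limit or range.

ROBOT

A 6-joint arm with a two-finger parallel gripper is mounted at the origin on the work surface. World frame = base frame: x ahead of the robot, y to its left, z up, the work surface at z = 0. Lengths are in m, angles in rad, forces in N, time in s.
With the tool pointing down it reaches from about 0.35 to 0.85 m from the base axis. Payload 8.1 kg.
Tool frame: the origin (TCP) lies midway between the tips of the shut fingers; the grasp point (between the pads) lies 19 mm behind it (robot.grip_point_offset is the distance from the TCP to the grasp point, in m); z points along the fingers, y is the line along which they close (so a half turn about z gives the same grasp; the last joint's range is limited). The gripper opens to 93 mm and grips with 3 to 60 N. Pads are 15 mm wide; open, the fingers measure 128 mm over their backs; the gripper's body (75 mm by 188 mm) begins 65 mm behind the grasp point.
Start: joints at [1.173, 0.13, 1.488, -0, 1.523, -0.085], TCP at [0.185, 0.571, 0.219] pointing down, gripper open.
Joint ranges: [-2.96, 2.96], [-0.89, 2.26], [0.02, 2.5], [-1.34, 4.48], [0, 2.73], [-2.66, 2.66]. Speed limits (rad/s): [2.39, 2.39, 2.79, 3.14, 3.14, 3.14].

INTERFACE

Orientations are given as a rotation vector (axis times angle).
In Python, from plant import robot, read_camera, job gives the robot as it stands.
- The arm moves only by the shell command python3 -m inch 'ROWS' [FORCE]. ROWS is JSON, one flat list of numbers, 5 for each row, row after row: the shift along the world's x, y, z in mm, then the turn about the world's z in degrees, then the opening in per cent of the stroke, from 0 (shut) to 100 (fully open). In form: [dx, dy, dz, yaw, hand, dx, dy, dz, yaw, hand, ...]. A call has 1 to 10 rows; each row is the pose to reach, as a shift and turn from the pose commanded when the call began; what a row does not reach only later rows make up. A row lasts 1/12 s, in which the tool goes at most 41.7 mm and 7.16 degrees, less where a joint would pass 70% of its speed; a pose out of reach is approached as far as the arm can. A call with a gripper value outside its range is refused whole. The fingers move at their own pace and stop on an object; FORCE is the grip in N (left out, the last holds). Time passes only in rows, so rows that repeat a pose let the fingers close. It gives the time, the measured TCP pose, the force, the opening and the grip force at its end, in the units of the state.
- robot.read_state(): the state, without advancing time (a new reading comes with each control period).
- read_camera(name): name is "scene" or "top"; returns a dict with "image" (384x512x3 uint8, blue, green, red), "K" (3x3 intrinsics, pixels), "D" ([k1, k2, p1, p2, k3] as OpenCV has them; the pictures are not rectified), "extrinsics" (4x4, takes a point from world to camera coordinates). Camera axes: x right, y down, z forward; pixel columns grow to the right and rows downward; lengths in m; the calibration is good to about 2 mm. A picture is of the moment at which its call begins. There is no depth.
- job.close_job(): hands the job in; it is judged then, once.
The state is a dict: "t": time; "q": joint angles; "dq": joint speeds; "joint_torque": joint torques, N m; "tool_pos": TCP position; "orientation": TCP orientation; "force": force on the tool from outside, world axes, zero at the start; "wrist_torque": the same for the moment, N m; "opening": finger opening in m; "gripper_force": force on a finger pad.
Only numpy, scipy, OpenCV 4.12 (cv2) and the standard library are available. Lean on these libraries where they do the work, as an engineer would, in place of code of your own. Each camera call takes 0.05 s, during which the arm holds its last target. There are 200 camera calls.

## Working session

There is one attempt and no reset: what is moved stays moved. The work goes in short steps, Python scripts to look and compute and a shell command to move; the robot and the scene stay as the last step left them, time stands still between calls to the robot, and variables do not carry over. Pictures are saved under pics/ and viewed, at most 10 in all, crops included, and the job is handed in when it is done.

```bash
mkdir -p pics; ls; cat > h.py <<'E'
import numpy as np, cv2
from plant import robot, read_camera, job
def snap(n,f=None):
    c=read_camera(n)
    c={k:np.array(v) for k,v in c.items()}
    np.savez('pics/last_%s.npz'%n,**c)
    if f: cv2.imwrite(f,c['image'])
    return c
def load(n): return dict(np.load('pics/last_%s.npz'%n))
def ray(c,px):
    u=cv2.undistortPoints(np.array(px,float).reshape(-1,1,2),c['K'],c['D']).reshape(-1,2)
    R,t=c['extrinsics'][:3,:3],c['extrinsics'][:3,3]
    return -R.T@t,(np.c_[u,np.ones(len(u))])@R
def plane(c,px,z):
    o,d=ray(c,px); return o+d*((z-o[2])/d[:,2])[:,None]
def proj(c,P):
    r=cv2.Rodrigues(c['extrinsics'][:3,:3])[0]
    return cv2.projectPoints(np.array(P,float).reshape(-1,3),r,c['extrinsics'][:3,3],c['K'],c['D'])[0].reshape(-1,2)
E
python3 - <<'E'
from h import *
a=snap('scene');b=snap('top')
cv2.imwrite('pics/a.png',a['image']);cv2.imwrite('pics/b.png',b['image'])
for c in(a,b): print(ray(c,[[256,192]]))
print(robot.read_state()['orientation'],robot.read_state()['opening'],robot.read_state()['force'])
E
```

```text
pics
(array([0.8651639 , 0.67755051, 0.90804499]), array([[-0.28881352, -0.58891212, -0.75492689]]))
(array([0.4791036 , 0.03601156, 1.15668349]), array([[ 0.04696759, -0.00247714, -0.99894748]]))
[-4.89229361e-01 -3.10283680e+00  2.44683586e-03] 0.09275415626400157 [ 0.3392894   0.94505034 -0.50951696]
```

View pics/a.png

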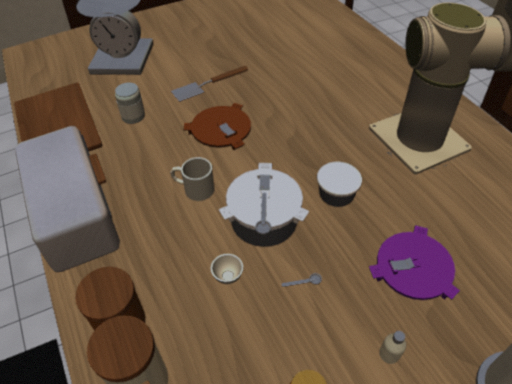

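View pics/b.png

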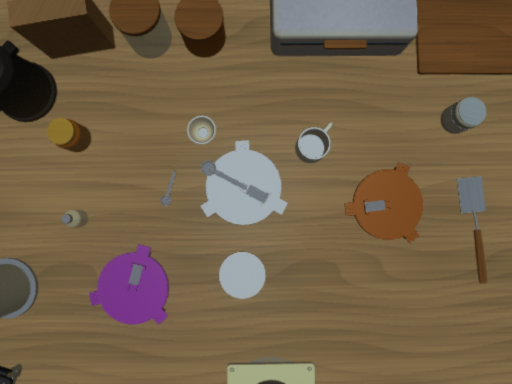

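The scene view shows the white lid at (264,200) with its spoon bowl at (264,226) and clip at (264,183). The top view shows the lid at (243,187), spoon bowl at (209,168), clip at (258,194), and tabs at (242,147), (209,209) and (278,205).

Candidates (top view):
- **Lids:** white (243,187) is the target. Purple (133,288) and brown (388,204) are decoys.
- **Spoons:** the one on the white lid, from (209,168) to about (250,190), against a small one at (169,188), which is a decoy.
- **Bystanders:** mug (313,145), tub (242,275), ramekin (201,130).

```bash
cat > m.py <<'E'
from h import *
def lid(c,z,box):
    x0,y0,x1,y1=box
    im=c['image'].astype(int)
    hsv=cv2.cvtColor(c['image'],cv2.COLOR_BGR2HSV)
    m=((hsv[...,1]<50)&(hsv[...,2]>120)).astype(np.uint8)
    k=np.zeros_like(m);k[y0:y1,x0:x1]=1;m*=k
    n,l,s,_=cv2.connectedComponentsWithStats(m)
    i=1+s[1:,4].argmax();m=(l==i).astype(np.uint8)
    ct=max(cv2.findContours(m,cv2.RETR_EXTERNAL,cv2.CHAIN_APPROX_NONE)[0],key=cv2.contourArea).reshape(-1,2)
    return ct,plane(c,ct,z)
E
python3 - <<'E'
from m import *
from scipy.optimize import least_squares
for n,box in(('top',(190,130,300,235)),('scene',(205,150,318,235))):
    c=snap(n);ct,P=lid(c,.095 if n=='top' else .093,box);P=P[:,:2]
    f=lambda p:np.clip(np.hypot(*(P-p[:2]).T)-.0865,-.01,.01)
    r=least_squares(f,P.mean(0),loss='soft_l1',f_scale=.001);o=r.x
    d=np.hypot(*(P-o).T);a=np.degrees(np.arctan2(*(P-o).T[::-1]))
    k=d>.096
    # direction via 3-fold phase
    ph=np.degrees(np.angle(np.exp(3j*np.radians(a[k])).mean()))/3
    print(n,len(P),o,np.median(d),d.max(),'phase',ph,[ph+120*i for i in(-1,0,1)],sorted(a[k].round())[::6])
    if n=='top':
        im=c['image'];x0,y0,x1,y1=box
        for p in [o+.095*np.array([np.cos(np.radians(ph+120*i)),np.sin(np.radians(ph+120*i))]) for i in range(3)]+[o]:
            q=proj(c,[*p,.095])[0];print(p,q)
    big=cv2.resize(c['image'][box[1]:box[3],box[0]:box[2]],None,fx=5,fy=5,interpolation=cv2.INTER_CUBIC)
    cv2.imwrite('pics/crop_%s.png'%n,big)
    if n=='top':
        print('spoon bowl',plane(c,[[209,168]],.1),'mug',plane(c,[[313,145]],.08),'ram',plane(c,[[201,130]],.04),'tub',plane(c,[[242,275]],.066))
E
```

```text
top 304 [0.54208416 0.06260821] 0.0881982099108436 0.11039743602944081 phase 1.549582399570171 [np.float64(-118.45041760042983), np.float64(1.549582399570171), np.float64(121.54958239957017)] [np.float64(-128.0), np.float64(-123.0), np.float64(-115.0), np.float64(-110.0), np.float64(-6.0), np.float64(-1.0), np.float64(6.0), np.float64(11.0), np.float64(61.0), np.float64(64.0), np.float64(113.0), np.float64(121.0), np.float64(128.0)]
[0.63704941 0.0651772 ] [241.86579925 146.04857017]
[0.49237671 0.14356604] [208.73083852 208.32333583]
[ 0.49682634 -0.02091861] [279.53310368 205.56429605]
[0.54208416 0.06260821] [243.37613259 186.54187581]
spoon bowl [[0.5858592  0.14187068 0.1       ]] mug [[ 0.63995698 -0.10347817  0.08      ]] ram [[0.68634593 0.16714653 0.04      ]] tub [[0.3339153  0.06881878 0.066     ]]
scene 287 [0.5426688  0.06081094] 0.08799904094590474 0.11116498023043232 phase 1.0678818418980867 [np.float64(-118.93211815810191), np.float64(1.0678818418980867), np.float64(121.06788184189809)] [np.float64(-128.0), np.float64(-123.0), np.float64(-115.0), np.float64(-109.0), np.float64(-6.0), np.float64(4.0), np.float64(10.0), np.float64(112.0), np.float64(117.0), np.float64(127.0)]
```

View pics/crop_top.png

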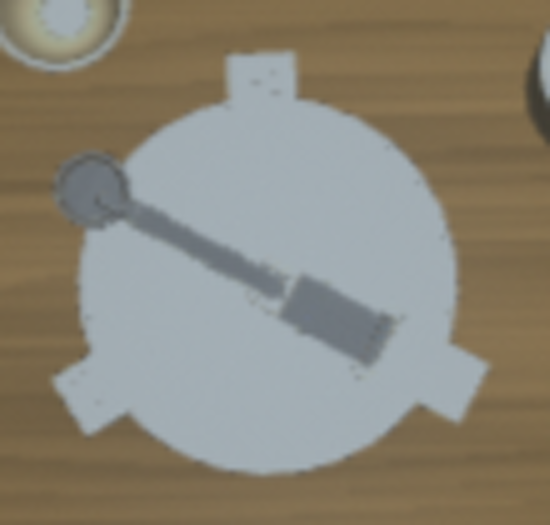

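The crop confirms the choice: white lid, with the large spoon's bowl at upper left (92,190) and its handle pointing to the clip at (340,320). Tab0 is at lower right (455,385). The lid centre is about (0.542, 0.062) and its +x axis about -118.7°. I'll press tab2 first, at (0.493, 0.143).

```bash
python3 -m inch '[308,-428,0,-41,0,308,-428,0,-41,0,308,-428,0,-41,0,308,-428,0,-41,0,308,-428,0,-41,0,308,-428,0,-41,0,308,-428,0,-41,0,308,-428,0,-41,0,308,-428,0,-41,0,308,-428,0,-41,0]' 10; python3 -m inch '[0,0,0,0,0]'
```

```text
t: 1.03
tool_pos: [0.4287, 0.2308, 0.2187]
orientation: [1.545, 2.735, 0.0]
force: [0.5, -0.1, -0.0]
opening: 0.0308
gripper_force: 0.0
t: 1.12
tool_pos: [0.4315, 0.2268, 0.2186]
orientation: [1.552, 2.728, -0.002]
force: [-0.3, 1.2, 0.6]
opening: 0.024
gripper_force: 0.0
```

```bash
python3 -m inch '[61,-84,0,0,0,61,-84,0,0,0,61,-84,0,0,0,61,-84,-35,0,0,61,-84,-70,0,0,61,-84,-95,0,0,61,-84,-105,0,0,61,-84,-110,0,0,61,-84,-110,0,0,61,-84,-110,0,0]'; python3 - <<'E'
from h import *
a=snap('scene','pics/s1.png')
p=proj(a,[robot.read_state()['tool_pos']])[0].astype(int);print(p)
im=a['image'][130:280,180:360];cv2.imwrite('pics/s1c.png',cv2.resize(im,None,fx=4,fy=4,interpolation=cv2.INTER_CUBIC))
E
```

```text
t: 1.95
tool_pos: [0.4899, 0.1492, 0.1102]
orientation: [1.544, 2.734, 0.002]
force: [-0.1, 0.1, -0.4]
opening: 0.0002
gripper_force: 0.0
[303 209]
```

View pics/s1c.png

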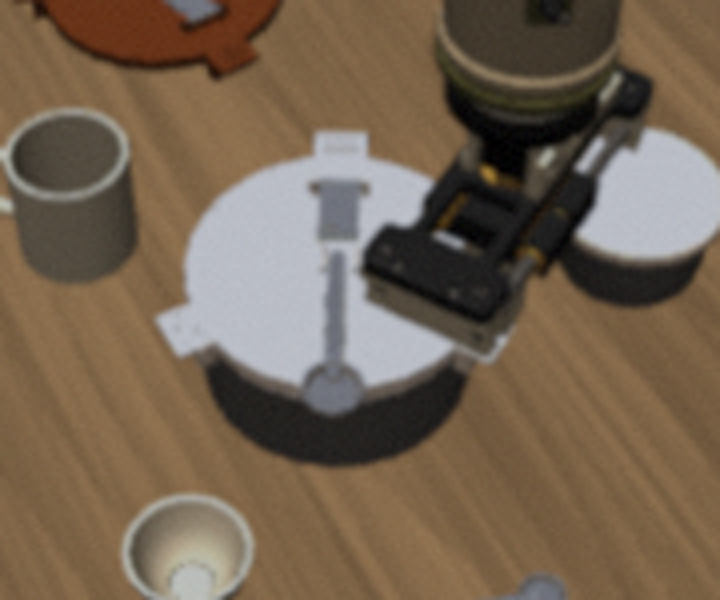

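The fingers hover over tab2 (crop pixel about (470,340)), about 7 mm too far out. I'll correct that and press in small steps.

```bash
python3 -m inch '[3,-6,0,0,0,3,-6,-8,0,0,3,-6,-12,0,0,3,-6,-14,0,0,3,-6,-16,0,0,3,-6,-16,0,0]';python3 -m inch '[0,0,-1,0,0,0,0,-2,0,0,0,0,-3,0,0,0,0,-3,0,0]'; python3 -m inch '[0,0,-1,0,0,0,0,-2,0,0,0,0,-2,0,0]'
```

```text
t: 2.5
tool_pos: [0.492, 0.1431, 0.0926]
orientation: [-1.545, -2.735, -0.001]
force: [-0.7, 1.5, 2.3]
opening: 0.0003
gripper_force: 0.9
t: 2.83
tool_pos: [0.4922, 0.1431, 0.0899]
orientation: [1.545, 2.735, 0.001]
force: [-0.6, 2.0, 2.1]
opening: 0.0004
gripper_force: 1.5
t: 3.08
tool_pos: [0.4917, 0.1424, 0.0871]
orientation: [-1.545, -2.735, 0.001]
force: [-0.3, 0.1, -0.3]
opening: 0.0003
gripper_force: 0.0
```

```bash
python3 -m inch '[0,0,-1,0,0,0,0,-1,0,0]';python3 -m inch '[0,0,-1,0,0,0,0,-1,0,0]';python3 -m inch '[0,0,-1,0,0,0,0,-1,0,0]'
```

```text
t: 3.25
tool_pos: [0.4916, 0.1424, 0.086]
orientation: [-1.545, -2.735, 0.001]
force: [-0.0, -0.2, -0.8]
opening: 0.0006
gripper_force: 0.0
t: 3.42
tool_pos: [0.4919, 0.1425, 0.0853]
orientation: [-1.545, -2.735, 0.001]
force: [0.0, 0.2, -0.2]
opening: 0.0003
gripper_force: 0.1
t: 3.58
tool_pos: [0.492, 0.1426, 0.0851]
orientation: [1.545, 2.735, -0.0]
force: [-2.0, -0.4, 4.2]
opening: 0.0002
gripper_force: 2.3
```

```bash
python3 -m inch '[0,0,-1,0,0,0,0,-1,0,0]';python3 -m inch '[0,0,-1,0,0,0,0,-1,0,0]';python3 -m inch '[0,0,-1,0,0,0,0,-1,0,0]'
```

```text
t: 3.75
tool_pos: [0.4924, 0.1428, 0.0849]
orientation: [1.545, 2.735, 0.001]
force: [-5.6, -0.2, 9.9]
opening: 0.0005
gripper_force: 5.3
t: 3.92
tool_pos: [0.4925, 0.1429, 0.0846]
orientation: [1.545, 2.735, 0.001]
force: [-7.6, -1.5, 17.5]
opening: 0.0004
gripper_force: 9.0
t: 4.08
tool_pos: [0.4924, 0.1433, 0.0839]
orientation: [1.545, 2.735, 0.002]
force: [-8.7, 0.8, 19.3]
opening: 0.0006
gripper_force: 10.1
```

```bash
python3 -m inch '[0,0,20,0,0,0,0,55,0,0,5,-40,55,-7,0,5,-80,55,-14,0,5,-120,55,-21,0,5,-165,55,-28,0,5,-165,55,-35,0,5,-165,55,-42,0,5,-165,55,-49,0,5,-165,55,-56,0]';python3 -m inch '[0,0,0,-5,0,0,0,0,-5,0]'; python3 - <<'E'
from h import *
a=snap('scene')
im=a['image'][130:280,180:360];cv2.imwrite('pics/s2c.png',cv2.resize(im,None,fx=4,fy=4,interpolation=cv2.INTER_CUBIC))
E
```

```text
t: 4.92
tool_pos: [0.4969, -0.0229, 0.1366]
orientation: [-2.655, -1.68, 0.0]
force: [0.1, 0.3, 0.3]
opening: 0.0006
gripper_force: 0.0
t: 5.08
tool_pos: [0.497, -0.0225, 0.1365]
orientation: [2.723, 1.567, -0.0]
force: [0.2, 0.4, -0.2]
opening: 0.0004
gripper_force: 0.0
```

View pics/s2c.png

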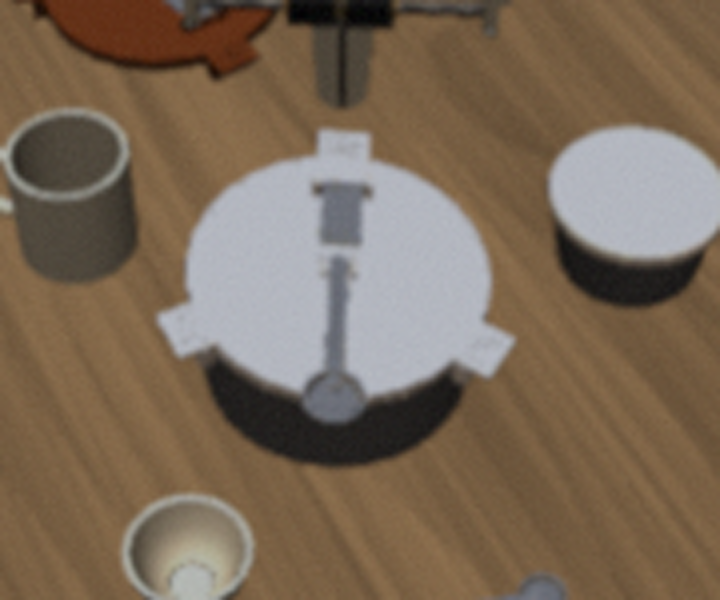

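Tab2, at the right (485,350), has dropped, and the mug, ramekin and tub haven't moved. Now tab0.

```bash
python3 -m inch '[0,1,-20,0,0,0,1,-30,0,0,0,1,-36,0,0,0,1,-39,0,0,0,1,-42,0,0,0,1,-44,0,0,0,1,-45,0,0,0,1,-45,0,0]';python3 -m inch '[0,0,-1,0,0,0,0,-2,0,0,0,0,-2,0,0]'; python3 -m inch '[0,0,-1,0,0,0,0,-2,0,0,0,0,-2,0,0]';python3 -m inch '[0,0,-1,0,0,0,0,-1,0,0]'
```

```text
t: 5.8
tool_pos: [0.4974, -0.0216, 0.0924]
orientation: [2.718, 1.573, 0.001]
force: [-0.8, 0.2, 1.6]
opening: 0.0004
gripper_force: 0.9
t: 6.05
tool_pos: [0.4974, -0.0215, 0.0899]
orientation: [2.719, 1.573, 0.001]
force: [-0.7, -1.9, 2.5]
opening: 0.0004
gripper_force: 1.2
t: 6.3
tool_pos: [0.4967, -0.021, 0.0871]
orientation: [-2.719, -1.572, 0.0]
force: [0.1, 0.1, 0.7]
opening: 0.0006
gripper_force: 0.0
t: 6.47
tool_pos: [0.4968, -0.0211, 0.0863]
orientation: [-2.719, -1.573, 0.0]
force: [-0.0, 1.2, -0.3]
opening: 0.0007
gripper_force: 0.4
```

```bash
for i in 1 2 3 4; do python3 -m inch '[0,0,-1,0,0,0,0,-1,0,0]' | egrep 'pos|force: \['; done
```

```text
tool_pos: [0.497, -0.0211, 0.0859]
force: [-2.7, 1.6, 5.4]
tool_pos: [0.4971, -0.0211, 0.0857]
force: [-5.5, 1.5, 11.6]
tool_pos: [0.4973, -0.0212, 0.0855]
force: [-8.7, 2.1, 18.6]
tool_pos: [0.4976, -0.0212, 0.0853]
force: [-11.2, 1.2, 23.4]
```

```bash
python3 -m inch '[0,0,20,0,0,0,0,55,0,0,0,0,55,-7,0,30,20,55,-14,0,60,40,55,-21,0,90,60,55,-28,0,120,75,55,-35,0,141,85,55,-42,0,141,85,55,-49,0,141,85,55,-56,0]';python3 -m inch '[0,0,-15,-3,0,0,0,-30,-3,0,0,0,-36,-3,0,0,0,-36,-3,0]'
```

```text
t: 7.97
tool_pos: [0.6386, 0.0647, 0.1364]
orientation: [-3.14, -0.104, 0.002]
force: [0.2, 0.6, 0.2]
opening: 0.0004
gripper_force: 0.0
t: 8.3
tool_pos: [0.6362, 0.0637, 0.0989]
orientation: [-3.141, -0.03, 0.007]
force: [-0.1, 1.4, 0.3]
opening: 0.001
gripper_force: 0.0
```

```bash
python3 -m inch '[1,0,-2,0,0,1,0,-4,0,0,1,0,-6,0,0,1,0,-6,0,0]' | egrep 'pos|force: \['; for i in 1 2 3 4 5; do python3 -m inch '[0,0,-1,0,0,0,0,-1,0,0]' | egrep 'pos|force: \['; done
```

```text
tool_pos: [0.6398, 0.0637, 0.0965]
force: [1.2, -0.1, 1.9]
tool_pos: [0.6399, 0.0637, 0.0961]
force: [-0.9, 0.0, 6.9]
tool_pos: [0.6402, 0.0637, 0.0957]
force: [-1.6, 0.2, 7.8]
tool_pos: [0.6406, 0.0637, 0.0951]
force: [-0.5, -0.2, 8.3]
tool_pos: [0.6407, 0.0637, 0.0938]
force: [2.8, 0.5, 4.4]
tool_pos: [0.64, 0.0637, 0.0918]
force: [1.1, -0.2, 0.8]
```

```bash
python3 -m inch '[-2,0,-1,0,0,-2,0,-2,0,0,-2,0,-3,0,0,-2,0,-3,0,0]' | egrep 'pos|force: \['; for i in 1 2 3 4 5 6; do python3 -m inch '[0,0,-1,0,0,0,0,-1,0,0]' | egrep 'pos|force: \['; done
```

```text
tool_pos: [0.6362, 0.0637, 0.0866]
force: [0.2, 0.1, -0.4]
tool_pos: [0.6367, 0.0637, 0.0861]
force: [0.4, 0.4, -0.6]
tool_pos: [0.6371, 0.0637, 0.086]
force: [-1.1, -1.1, 2.3]
tool_pos: [0.6372, 0.0637, 0.0858]
force: [-5.3, 0.3, 8.9]
tool_pos: [0.6373, 0.0637, 0.0857]
force: [-7.1, 0.6, 13.9]
tool_pos: [0.6378, 0.0637, 0.0855]
force: [-9.3, -0.8, 18.1]
tool_pos: [0.6383, 0.0638, 0.0853]
force: [-8.8, -0.3, 21.2]
```

```bash
python3 -m inch '[0,0,20,0,0,0,0,55,0,0,0,0,55,7,0,-30,20,55,14,0,-60,40,55,21,0,-90,60,55,28,0,-120,75,55,35,0,-147,82,55,42,0,-147,82,55,49,0,-147,82,55,56,0]';python3 -m inch '[0,0,-15,3,0,0,0,-30,3,0,0,0,-40,3,0,0,0,-44,3,0,0,0,-46,3,0,0,0,-46,3,0]';for i in 1 2 3 4 5; do python3 -m inch '[0,0,-1,0,0,0,0,-1,0,0]' | egrep 'pos|force: \['; done
```

```text
t: 11.63
tool_pos: [0.4884, 0.1464, 0.1365]
orientation: [-2.754, -1.512, 0.0]
force: [1.2, -0.2, 0.8]
opening: 0.0007
gripper_force: 0.0
t: 12.13
tool_pos: [0.4899, 0.1456, 0.0904]
orientation: [-2.72, -1.572, 0.001]
force: [0.1, -0.2, -0.6]
opening: 0.0004
gripper_force: 0.0
tool_pos: [0.4905, 0.1458, 0.0903]
force: [-0.6, 0.2, -0.2]
tool_pos: [0.4903, 0.1457, 0.0889]
force: [-0.0, 0.4, -0.5]
tool_pos: [0.49, 0.1457, 0.0876]
force: [0.5, 1.2, -0.4]
tool_pos: [0.4899, 0.1457, 0.0865]
force: [1.6, 0.0, -0.0]
tool_pos: [0.4901, 0.1457, 0.0859]
force: [-0.6, 0.1, 1.8]
```

```bash
python3 -m inch '[0,0,25,0,0,0,0,50,0,0,40,15,50,0,0,80,28,50,0,0,121,39,50,0,0,121,39,50,0,0,121,39,50,0,0]'; python3 - <<'E'
from m import *
from scipy.optimize import least_squares
for n,box,z in(('top',(190,130,300,235),.0856),('scene',(205,150,318,235),.084)):
    c=snap(n);ct,P=lid(c,z,box);P=P[:,:2]
    f=lambda p:np.clip(np.hypot(*(P-p).T)-.0865,-.01,.01)
    o=least_squares(f,[.542,.062],loss='soft_l1',f_scale=.001).x
    d=np.hypot(*(P-o).T);a=np.arctan2(*(P-o).T[::-1]);k=d>.096
    print(n,o,np.degrees(np.angle(np.exp(3j*a[k]).mean()))/3)
a=load('scene');b=load('top')
A=cv2.resize(a['image'][145:265,200:320],None,fx=5,fy=5,interpolation=cv2.INTER_CUBIC)
cv2.imwrite('pics/s3.png',A)
E
```

```text
t: 13.55
tool_pos: [0.6116, 0.1848, 0.133]
orientation: [-2.719, -1.572, 0.005]
force: [-0.2, 0.8, 0.0]
opening: 0.0002
gripper_force: 0.0
top [0.54197657 0.06043508] 1.7009151850182305
scene [0.54267119 0.05896739] nan<stdin>:8: RuntimeWarning: Mean of empty slice.
  ret = ret.dtype.type(ret / rcount)
```

View pics/s3.png

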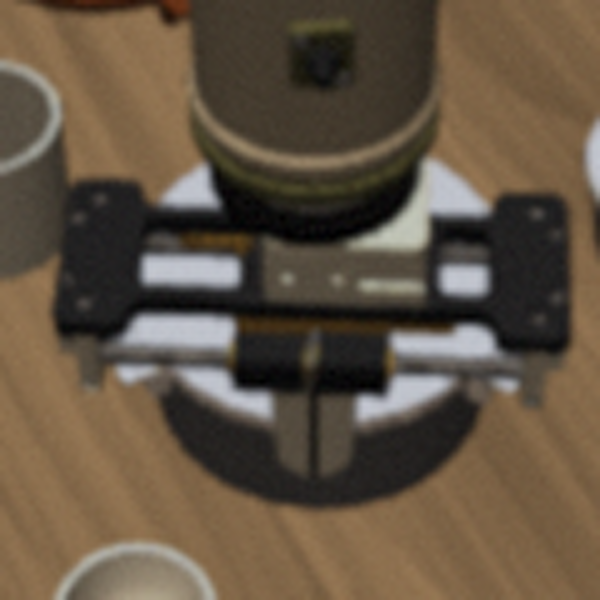

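The gripper hides the spoon here, so I'll back off along the axis and measure it.

```bash
python3 -m inch '[0,40,40,0,0,0,80,80,0,0,0,120,80,0,0,0,160,80,0,0,0,200,80,0,0,0,200,80,0,0]'; python3 - <<'E'
from m import *
a=snap('scene');b=snap('top')
o=np.array([.5422,.0603]);e=np.array([np.cos(np.radians(-118.6)),np.sin(np.radians(-118.6))]);nn=np.array([-e[1],e[0]])
# darker grey than lid, within strip along axis
for n,c in(('top',b),('scene',a)):
    hsv=cv2.cvtColor(c['image'],cv2.COLOR_BGR2HSV)
    vv,uu=np.mgrid[140:250,190:310];px=np.c_[uu.ravel(),vv.ravel()]
    P=plane(c,px,.0885)[:,:2]-o;x=P@e*1e3;y=P@nn*1e3
    H=hsv[px[:,1],px[:,0]].astype(int);B=c['image'][px[:,1],px[:,0]].astype(int)
    grey=(abs(B[:,0]-B[:,2])<35)&(B[:,0]>=B[:,2])&(H[:,2]<160)&(H[:,2]>70)&(abs(y)<28)&(x>-125)&(x<-20)
    print(n)
    for lo in range(-125,-20,6):
        k=grey&(x>=lo)&(x<lo+6)
        if k.sum(): print(lo,k.sum(),y[k].min().round(1),y[k].mean().round(1),y[k].max().round(1),H[k,2].mean().round())
A=cv2.resize(a['image'][150:250,205:325],None,fx=4,fy=4,interpolation=cv2.INTER_CUBIC)
B=cv2.resize(b['image'][130:230,190:310],None,fx=4,fy=4,interpolation=cv2.INTER_CUBIC)
cv2.imwrite('pics/s4.png',np.hstack([A[:, :400],B[:, :400]]))
E
```

```text
t: 14.15
tool_pos: [0.6091, 0.3893, 0.2185]
orientation: [-2.716, -1.576, -0.006]
force: [1.7, -0.7, -0.2]
opening: 0.0001
gripper_force: 0.0
top
-113 5 -4.8 0.0 4.6 105.0
-107 26 -15.1 -2.2 14.3 118.0
-101 32 -16.1 -1.1 12.3 119.0
-95 32 -16.0 -0.6 15.5 119.0
-89 39 -25.2 -1.1 26.3 126.0
-83 22 -12.6 -1.2 8.4 126.0
-77 11 -6.1 -0.8 4.4 130.0
-71 13 -7.0 -1.7 3.5 128.0
-65 14 -6.8 -1.4 4.6 131.0
-59 12 -6.7 -1.1 3.8 130.0
-53 15 -7.7 -1.8 5.0 132.0
-47 15 -7.4 -1.2 5.1 130.0
-41 13 -6.3 -0.6 4.3 131.0
-35 12 -6.2 -1.3 4.4 131.0
-29 12 -6.0 -1.1 3.4 129.0
-23 7 -6.9 -1.7 3.5 131.0
scene
-113 4 -0.3 3.0 6.2 82.0
-107 15 -2.4 4.7 12.9 111.0
-101 26 -10.9 4.6 15.3 111.0
-95 40 -15.3 0.7 19.9 121.0
-89 26 -21.8 -0.7 15.7 119.0
-83 14 -12.9 1.0 13.5 121.0
-77 13 -8.4 0.6 9.3 129.0
-71 11 -6.1 -0.0 5.1 127.0
-65 11 -6.0 0.1 5.2 130.0
-59 12 -3.6 0.5 5.3 127.0
-53 9 -3.5 -0.5 3.3 128.0
-47 10 -3.4 1.2 5.7 130.0
-41 10 -3.3 1.3 5.9 128.0
-35 8 -3.1 0.3 3.7 126.0
-29 8 -3.0 0.4 3.9 127.0
-23 4 -2.9 0.5 3.9 127.0
```

View pics/s4.png

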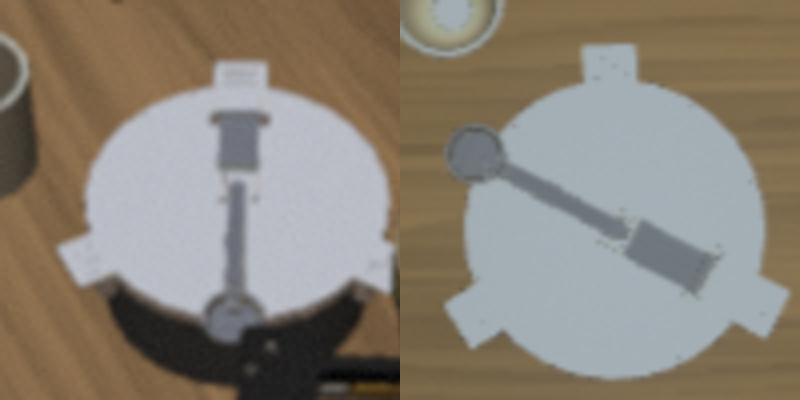

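The spoon lies straight along the lid axis, in the left view at (235,320) and in the right view at (475,152). Its toe is at lid x of about -111 mm and its handle end at about +9 mm. I'll go to lid x = -130 mm at z ≈ 88 mm.

```bash
python3 -m inch '[-2,-40,-20,0,0,-4,-80,-40,0,0,-5,-120,-60,0,0,-5,-160,-80,0,0,-5,-200,-100,0,0,-5,-215,-120,0,0,-5,-215,-128,0,0,-5,-215,-130,0,0,-5,-215,-130,0,0,-5,-215,-130,0,0]';python3 -m inch '[0,0,0,0,0,0,0,0,0,0]'
```

```text
t: 15.08
tool_pos: [0.6065, 0.1704, 0.0875]
orientation: [2.719, 1.573, 0.004]
force: [0.8, 0.6, 0.8]
opening: 0.0005
gripper_force: 0.0
t: 15.25
tool_pos: [0.6069, 0.171, 0.0874]
orientation: [2.718, 1.574, 0.004]
force: [-0.4, 0.0, -0.2]
opening: 0.0008
gripper_force: 0.0
```

```bash
python3 -m inch '[-4,2,1,0,0,-4,2,1,0,0,-6,-2,1,0,0,-8,-5,1,0,0,-9,-8,1,0,0]'; for i in 1 2 3; do python3 -m inch '[-1,-2,0,0,0,-2,-4,0,0,0,-2,-4,0,0,0]'| egrep 'pos|force: \['; done
```

```text
t: 15.67
tool_pos: [0.5966, 0.1614, 0.0865]
orientation: [-2.719, -1.573, 0.001]
force: [0.2, -0.4, 0.2]
opening: 0.0008
gripper_force: 0.1
tool_pos: [0.5948, 0.1571, 0.0866]
force: [0.3, 1.2, -0.9]
tool_pos: [0.593, 0.1535, 0.0867]
force: [-0.0, 0.4, 0.6]
tool_pos: [0.5908, 0.1493, 0.0867]
force: [0.8, -0.5, 0.1]
```

```bash
python3 - <<'E'
from m import *
a=snap('scene');b=snap('top')
A=cv2.resize(a['image'][150:250,205:325],None,fx=4,fy=4,interpolation=cv2.INTER_CUBIC)
B=cv2.resize(b['image'][130:230,190:310],None,fx=4,fy=4,interpolation=cv2.INTER_CUBIC)
cv2.imwrite('pics/s5.png',np.hstack([A[:, :400],B[:, :400]]))
E
```

```text
(no output)
```

View pics/s5.png

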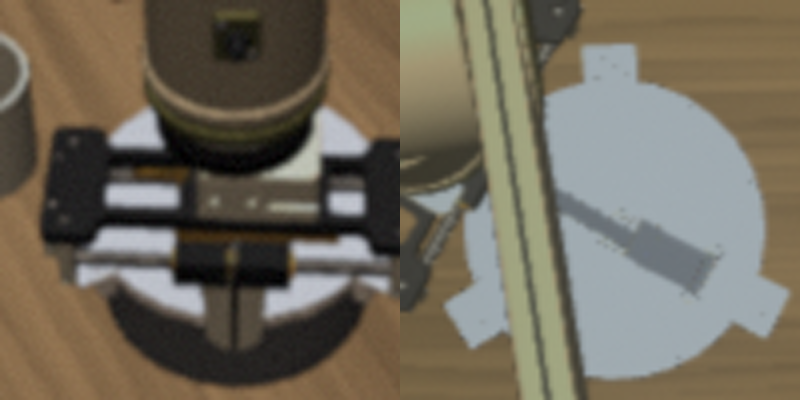

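The handle now reaches the clip lip (right view, about (630,235)), so the spoon moves with the finger. I'll raise a little and keep pushing.

```bash
python3 -m inch '[0,0,1,0,0,0,0,1,0,0,0,0,1,0,0]'| egrep 'pos|force: \['; for i in 1 2 3 4 ; do python3 -m inch '[-1,-2,0,0,0,-2,-4,0,0,0,-2,-4,0,0,0]'| egrep 'pos|force: \['; done
```

```text
tool_pos: [0.5909, 0.1496, 0.0876]
force: [-0.6, 0.1, 0.1]
tool_pos: [0.5889, 0.1454, 0.0876]
force: [1.0, 1.3, 0.6]
tool_pos: [0.5868, 0.1413, 0.0876]
force: [0.3, 0.6, 0.1]
tool_pos: [0.5848, 0.1373, 0.0876]
force: [0.0, 0.1, 0.9]
tool_pos: [0.5828, 0.1333, 0.0876]
force: [-0.3, 1.8, -0.5]
```

```bash
for i in 1 2 ; do python3 -m inch '[-1,-2,0,0,0,-2,-4,0,0,0,-2,-4,0,0,0]'| egrep 'pos|force: \['; done; python3 -m inch '[7,12,0,0,0,14,26,10,0,0,14,26,60,0,0,14,66,90,0,0,14,106,130,0,0,14,146,130,0,0,14,186,130,0,0,14,226,130,0,0,14,266,130,0,0,14,266,130,0,0]'
cat >mm.py <<'E'
from m import *
a=snap('scene');b=snap('top')
o=np.array([.5422,.0603]);e=np.array([np.cos(np.radians(-118.6)),np.sin(np.radians(-118.6))]);nn=np.array([-e[1],e[0]])
for n,c in(('top',b),):
    hsv=cv2.cvtColor(c['image'],cv2.COLOR_BGR2HSV)
    vv,uu=np.mgrid[140:250,190:310];px=np.c_[uu.ravel(),vv.ravel()]
    P=plane(c,px,.0885)[:,:2]-o;x=P@e*1e3;y=P@nn*1e3
    H=hsv[px[:,1],px[:,0]].astype(int);B=c['image'][px[:,1],px[:,0]].astype(int)
    grey=(abs(B[:,0]-B[:,2])<35)&(B[:,0]>=B[:,2])&(H[:,2]<145)&(H[:,2]>70)&(abs(y)<22)&(x>-125)&(x<70)
    for lo in range(-125,65,5):
        k=grey&(x>=lo)&(x<lo+5)
        if k.sum(): print(lo,k.sum(),y[k].min().round(1),y[k].mean().round(1),y[k].max().round(1),H[k,2].mean().round())
A=cv2.resize(a['image'][150:250,205:325],None,fx=4,fy=4,interpolation=cv2.INTER_CUBIC)
B=cv2.resize(b['image'][130:230,190:310],None,fx=4,fy=4,interpolation=cv2.INTER_CUBIC)
cv2.imwrite('pics/s6.png',np.hstack([A[:, :400],B[:, :400]]))
E
python3 mm.py
```

```text
tool_pos: [0.5808, 0.1293, 0.0876]
force: [0.8, 0.2, 0.9]
tool_pos: [0.5788, 0.1253, 0.0876]
force: [0.2, -0.2, 0.8]
t: 19.1
tool_pos: [0.5915, 0.3968, 0.2175]
orientation: [-2.716, -1.576, -0.001]
force: [0.3, -0.4, -0.8]
opening: 0.0006
gripper_force: 0.0
-70 7 -9.0 -0.3 6.7 124.0
-65 23 -12.1 0.5 12.1 115.0
-60 30 -15.1 1.0 17.5 121.0
-55 31 -16.1 0.8 17.6 123.0
-50 31 -16.9 -0.8 16.6 122.0
-45 30 -15.8 -0.6 15.6 121.0
-40 23 -13.6 0.8 12.6 121.0
-35 11 -6.2 -0.3 5.4 124.0
-30 10 -6.1 -1.3 3.4 126.0
-25 11 -6.0 -0.7 4.5 130.0
-20 10 -5.8 -1.1 3.7 130.0
-15 9 -6.7 -1.8 2.7 129.0
-10 10 -6.6 -1.7 3.9 130.0
-5 11 -7.5 -2.3 2.9 130.0
0 10 -6.3 -1.6 4.2 128.0
5 14 -9.4 -1.5 9.5 128.0
10 19 -11.4 -1.2 9.6 127.0
15 21 -12.3 -1.8 8.7 127.0
20 23 -13.3 -1.7 9.8 128.0
25 21 -13.1 -1.8 8.9 128.0
30 19 -11.9 -1.5 9.0 128.0
35 20 -11.8 -1.8 9.1 127.0
40 21 -11.7 -1.3 9.3 127.0
45 20 -10.6 -0.6 9.4 127.0
50 22 -12.5 -0.8 10.5 124.0
55 18 -13.5 -0.6 11.7 136.0
```

View pics/s6.png

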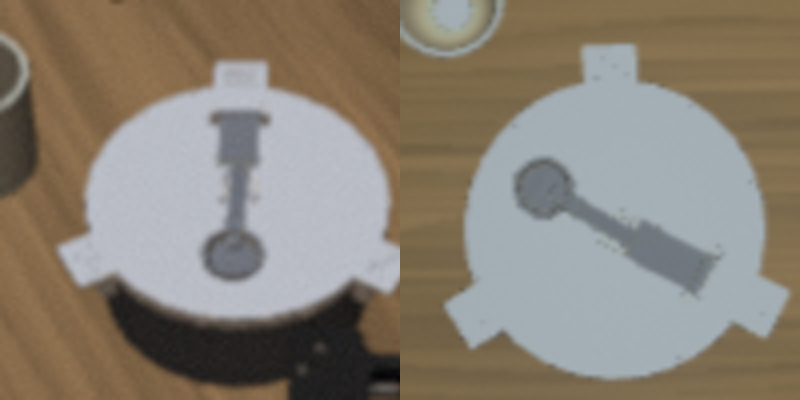

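The toe is at lid x ≈ -69 mm, so the handle end is at about +51 mm, under the clip and past the 36 mm needed. The spoon is straight, with its bowl at (543,187) in the right view. All three tabs reached a hard stop at about 85.6 mm, and the robot is clear.

```bash
python3 -c "
from plant import job
print(job.close_job())"
```

```text
the job is handed in; nothing more can be done
None
```

I handed the job in at about 19 s: all three tabs pressed to their hard stops with at most about 24 N read, the spoon's handle end about 51 mm along the lid under the clip by camera measurement, and the bowl and its neighbours looking undisturbed in the pictures; the hand-in gave no verdict.

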